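# Uncover the pearl and hold the mirror on it

## Task

Lift the aluminium dust cap off the ring stand by its knob and set it down gently, upright, in the round wooden cap holder. Then swing the sprung inspection mirror by its upright lever post until the bench camera sees the pearl centred in the mirror, and finish while still holding the lever there, because it springs back when let go. Do not touch the mirror glass or the pearl, and leave everything else on the bench where it stands.

Things in the scene. Friction and masses are not known exactly. Their poses are not given: they have to be found in the camera images.
- viewer: Fixed viewer: dark steel base bar (270 x 50 x 12 mm) with a white bench camera (115 mm high, back end 260 mm from the pivot) at one end and a round mirror at the other. Origin on the bench below the mirror's pivot; the camera lies at -45 degrees (clockwise from above) from its x axis. The optical axis is level, 90 mm above the bench, and crosses the pivot axis.
- lens (a point): Centre of the camera's front lens, 127 mm from the mirror's pivot axis, 90 mm above the bench.
- mirror: Round upright mirror (61 mm across, 8 mm thick) on an upright pivot, and its lever. Origin at the centre of the reflecting face, on the pivot, 90 mm above the bench; x axis = its level outward normal. The camera sees the pearl centred when this normal halves the angle, seen from above, between the directions to the lens and to the pearl. Keep off the glass.
- pivot (a point): Point on the mirror's pivot axis, 55 mm above the bench. Here the mirror turns up to 1.1 rad counter-clockwise (from above) from its rest stop, where its normal points 32 degrees clockwise of the viewer's x axis (13 degrees counter-clockwise of the direction to the lens). A spring (0.15 + 0.25 x angle N m) always pulls it back to rest: 2.5 to 4.5 N at the lever post.
- lever_top (a point): Centre of the top of the lever's post, an upright round aluminium bar 12 mm in diameter, 60 to 140 mm above the bench, joined to the mirror's back by a thin level rod 66 mm above the bench. Its axis is 85 mm from the pivot, straight behind the mirror (along its -x axis). It turns with the mirror. Grip it from above.
- sight: Unseen frame for the camera's line of sight after the mirror: origin at the centre of the mirror face, x axis along the reflected line, level. It turns twice as far as the mirror. The camera's view takes in 14 mm to either side of this line; centred means that the pearl lies on it.
- stand: Fixed dark steel ring stand: foot 64 mm across, thin column, and a flat round seat 54 mm across whose top is 60 mm above the bench. A brass ring is clamped upright on it. Origin under its centre, on the bench. It stands 100 to 195 mm from the mirror's pivot.
- pearl: The pearl, a 10 mm white ball on top of the ring; origin at its centre, 90 mm above the bench on the stand's axis, level with camera and mirror. Hidden under the cap at first.
- cap: Loose aluminium dust cap over the ring, on the stand's seat: upside-down cup, 50 mm outside, 44 mm inside, 44 mm high, about 60 g, with a black knob on top (14 mm in diameter, 44 to 68 mm above the cap's rim). Origin at the centre of its lower rim, z up. Lift it at least 40 mm straight up to clear the ring and pearl.
- holder: Fixed round wooden cap holder, a straight-walled open cup 66 mm across on an 80 mm foot, 20 mm high: inside 58 mm across, its floor 6 mm above the bench. Origin under its centre, on the bench.
- dish: Bystander: shallow white ceramic stone dish, 90 mm across, 16 mm high, loose. Origin under its centre.
- oil: Bystander: amber glass bottle, 36 mm across, 85 mm high, loose. Origin under its centre.
- wax: Bystander: glass jar with metal cap, 48 mm across, 45 mm high, loose. Origin under its centre.
- graver: Bystander: graver with wooden handle, 130 mm long, lying. Origin under its middle, x along its length.
- brush: Bystander: bench brush, 160 mm long, lying. Origin under its middle, x along its length.
- burs: Bystander: round white bur stand, 90 mm across, 67 mm high with its steel burs, loose. Origin under its centre.
- loupe: Bystander: black eye loupe, 38 mm across, 32 mm high, loose. Origin under its centre.
Things that resemble listed ones, but are neither listed nor needed, are in the scene too. What is shaped like the cap but blue or purple is not meant.

How it is judged:
By the outcome, as a careful person would: the job done as asked, in the order asked, and still so for the second after the job is handed in, while the arm keeps its last pose, push and grip.
It also fails if it takes over 58 s, if anything falls off the work surface, if the arm or the gripper's body presses on something with over 40 N, if the wrist force passes 120 N, or if a joint passes its speed limit or range.

## Robot

A 6-joint arm with a two-finger parallel gripper is mounted at the origin on the work surface. World frame = base frame: x ahead of the robot, y to its left, z up, the work surface at z = 0. Lengths are in mm, angles in rad, forces in N, time in s.
With the tool pointing down it reaches from about 275 to 750 mm from the base axis. Payload 10.2 kg.
Tool frame: the origin (TCP) lies at the very end of the fingers, on their centre line; the grasp point (between the pads) lies 19 mm behind it; z points along the fingers, y is the line along which they close (so a half turn about z gives the same grasp; the last joint's range is limited). The gripper opens to 85 mm and grips with 20 to 120 N. Pads are 22 mm wide; open, the fingers measure 114 mm over their backs; the gripper's body (76 mm by 85 mm) begins 54 mm behind the grasp point. The pads swing forward as they close: fully open they stand 13 mm farther back than shut.
Start: joints at [-1.423, 0.313, 1.498, -0, 1.331, -0.223], TCP at [190.227, -489.331, 204.594] pointing down, gripper open.
Joint ranges: [-2.94, 2.94], [-0.97, 2.17], [0.19, 2.56], [-1.23, 4.37], [0.02, 3.11], [-2.88, 2.88]. Speed limits (rad/s): [2.39, 2.39, 3.01, 3.14, 3.14, 3.14].

## Interface

Orientations are given as a unit quaternion [w, x, y, z].
In Python, from rig import * gives the robot as it stands. The module is installed in compiled form; this text tells all that it offers.
- The arm moves only by the shell command python3 -m crank 'ROWS' [FORCE]. ROWS is JSON, a list that holds one entry, the list of rows, each a list of 7 numbers: the shift along the tool's x, y, z in units of 25 mm (1.0 is 25 mm), then the turn, a rotation vector about the tool's x, y, z in units of 8 degrees (1.0 is 8 degrees), then the finger opening in mm, from 0 to 85.4. A call has exactly 8 rows; each row shifts and turns the commanded pose from where the row before left it, along the tool's axes as they then stand; what a row does not reach is not made up. A row lasts 1/10 s, in which the tool goes at most 50 mm and 8.59 degrees, less where a joint would pass 70% of its speed; a pose out of reach is approached as far as the arm can. A call is refused whole if a number of a shift passes 1 or a number of a turn 1, either way. A call with a gripper value outside its range is refused whole. The fingers move at their own pace and stop on an object; FORCE is the grip in N (left out, the last holds). Time passes only in rows, so rows that do not move let the fingers close, or fill a call up. It gives the time, the measured TCP pose, the force, the opening and the grip force at its end, in the units of the state.
- sense(): the state, without advancing time (a new reading comes with each control period).
- capture(name): name is "scene" or "top" or "wrist"; returns the picture (420x560x3 uint8, blue, green, red); there is no depth.
- camera_model(name): a dict with "fx", "fy", "cx", "cy" (pixels), "k1" (the pictures are not rectified: a ray, as slopes to the right and down, at radius r is drawn at 1 + k1 r^2 times it, then the intrinsics apply), "world_from_camera" (4x4, takes a point from camera to world coordinates); the wrist camera has in their place "T_tool_cam" (4x4, takes a point from camera to tool coordinates, whose origin is the TCP and whose axes are the flange's). Camera axes: x right, y up, looking along -z (the intrinsics and any distortion apply to the point x, -y, -z); pixel columns grow to the right and rows downward; lengths in mm; the calibration is good to about 2 mm. A picture is of the moment at which its call begins: read the wrist's pose just before it. camera_model takes no time and is no camera call.
- finish_job(): hands the job in; it is judged then, once.
The state is a dict: "time_s": time; "joints": joint angles; "dq": joint speeds; "tau": joint torques, N m; "eef_pos": TCP position; "ee_rot": TCP orientation; "force": force on the tool from outside, world axes, zero at the start; "wrist_torque": the same for the moment, N m; "grip_width": opening from 0.0 (shut) to 1.0 (fully open); "grip_force": force on a finger pad.
Only numpy, scipy, OpenCV 4.12 (cv2) and the standard library are available. Lean on these libraries where they do the work, as an engineer would, in place of code of your own. Each camera call takes 0.05 s, during which the arm holds its last target. There are 200 camera calls.

## Working session

There is one attempt and no reset: what is moved stays moved. The work goes in short steps, Python scripts to look and compute and a shell command to move; the robot and the scene stay as the last step left them, time stands still between calls to the robot, and variables do not carry over. Pictures are saved under pics/ and viewed, at most 10 in all, crops included, and the job is handed in when it is done.

```bash
mkdir -p pics
cat > h.py <<'E'
from rig import *
import numpy as np, cv2
from scipy.spatial.transform import Rotation as R
def ray(name,u,v):
    m=camera_model(name); x=(u-m["cx"])/m["fx"]; y=(v-m["cy"])/m["fy"]
    d=np.array([x,y]); s=d.copy()
    for _ in range(20): s=d/(1+m["k1"]*(s@s))
    if name=="wrist":
        st=sense(); T=np.eye(4); q=st["ee_rot"]; T[:3,:3]=R.from_quat([q[1],q[2],q[3],q[0]]).as_matrix(); T[:3,3]=st["eef_pos"]; T=T@np.array(m["T_tool_cam"])
    else: T=np.array(m["world_from_camera"])
    return T[:3,3], T[:3,:3]@np.array([s[0],-s[1],-1])
def atz(name,u,v,z):
    o,d=ray(name,u,v); return (o+d*(z-o[2])/d[2])
def proj(name,p):
    m=camera_model(name)
    if name=="wrist":
        st=sense(); T=np.eye(4); q=st["ee_rot"]; T[:3,:3]=R.from_quat([q[1],q[2],q[3],q[0]]).as_matrix(); T[:3,3]=st["eef_pos"]; T=T@np.array(m["T_tool_cam"])
    else: T=np.array(m["world_from_camera"])
    c=T[:3,:3].T@(np.array(p)-T[:3,3]); s=np.array([c[0],-c[1]])/-c[2]; s=s*(1+m["k1"]*(s@s))
    return s*[m["fx"],m["fy"]]+[m["cx"],m["cy"]]
def tri(a,b):
    o1,d1=ray(*a); o2,d2=ray(*b); d1/=np.linalg.norm(d1); d2/=np.linalg.norm(d2)
    t=np.linalg.lstsq(np.c_[d1,-d2],o2-o1,rcond=None)[0]; p,q=o1+d1*t[0],o2+d2*t[1]
    return (p+q)/2,np.linalg.norm(p-q)
E
python3 - <<'E'
from h import *
np.set_printoptions(suppress=True,precision=2)
for n in("scene","top","wrist"):
    im=capture(n); cv2.imwrite(f"pics/{n}0.png",im)
    print(n,camera_model(n))
a=cv2.resize(cv2.imread("pics/top0.png"),(800,600),interpolation=cv2.INTER_CUBIC);cv2.imwrite("pics/top0b.png",a)
a=cv2.resize(cv2.imread("pics/scene0.png"),(800,600),interpolation=cv2.INTER_CUBIC);cv2.imwrite("pics/scene0b.png",a)
print(sense())
E
```

```text
scene {'fx': 513.0410266218713, 'fy': 513.0410266218713, 'cx': 277.0827207323947, 'cy': 209.36262770211735, 'k1': -0.12331101010319712, 'world_from_camera': array([[   0.7 ,   -0.57,    0.42, 1066.87],
       [   0.71,    0.58,   -0.41, -500.88],
       [  -0.01,    0.59,    0.81, 1141.79],
       [   0.  ,    0.  ,    0.  ,    1.  ]])}
top {'fx': 476.7429114078747, 'fy': 476.7429114078747, 'cx': 280.6784938226083, 'cy': 203.3468650584299, 'k1': -0.04303314881720865, 'world_from_camera': array([[   0.07,    0.97,   -0.22,  236.1 ],
       [  -1.  ,    0.07,   -0.01,   19.67],
       [   0.  ,    0.22,    0.98, 1355.39],
       [   0.  ,    0.  ,    0.  ,    1.  ]])}
wrist {'fx': 333.36420107208494, 'fy': 333.36420107208494, 'cx': 280.77229186420743, 'cy': 208.7213896085249, 'k1': -0.023964727160741415, 'T_tool_cam': array([[  -0.  ,    0.95,    0.32,   83.32],
       [   1.  ,    0.  ,    0.  ,   -1.1 ],
       [  -0.  ,    0.32,   -0.95, -168.82],
       [   0.  ,    0.  ,    0.  ,    1.  ]])}
{'time_s': 0.15, 'joints': array([-1.42,  0.31,  1.5 ,  0.  ,  1.33, -0.22]), 'dq': array([ 0., -0., -0.,  0., -0.,  0.]), 'tau': array([  0.  , -41.24, -25.98,  -0.  ,   0.  ,  -0.  ]), 'eef_pos': array([ 190.2 , -489.12,  204.17]), 'ee_rot': array([-0.  ,  0.98,  0.18,  0.  ]), 'force': array([0.54, 0.35, 0.58]), 'wrist_torque': array([0.01, 0.04, 0.06]), 'grip_force': 0.0, 'grip_width': 0.9993920418501566}
```

View pics/top0b.png

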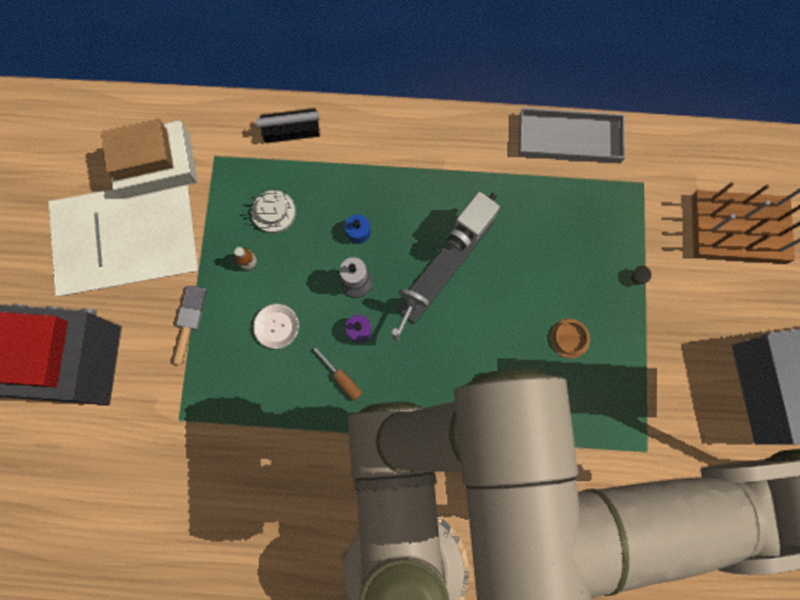

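View pics/scene0b.png

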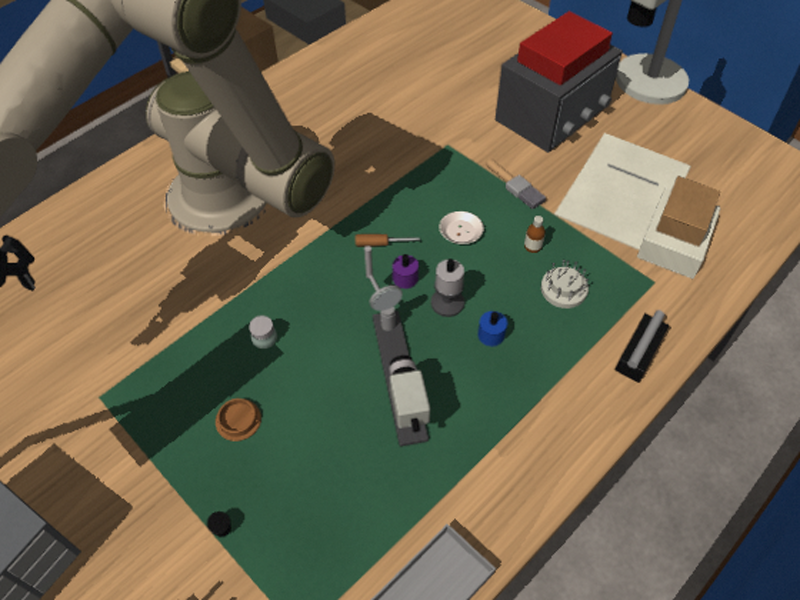

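Top view: aluminium cap at (353,272) of the 800×600 view. The blue one (358,229) and the purple one (358,328) are decoys. Lever post is at (397,332), mirror at (415,295), bench camera at (478,215), holder at (570,338). The cap is the only bare aluminium one and it sits on the stand. I'll confirm this in enlarged crops.

Run:
```python
import cv2
a=cv2.imread("pics/top0.png")[128:248,225:360]; cv2.imwrite("pics/tc.png",cv2.resize(a,None,fx=5,fy=5,interpolation=cv2.INTER_CUBIC))
a=cv2.imread("pics/scene0.png")[160:315,240:360]; cv2.imwrite("pics/sc.png",cv2.resize(a,None,fx=3.8,fy=3.8,interpolation=cv2.INTER_CUBIC))
```

```text
(no output)
```

View pics/tc.png

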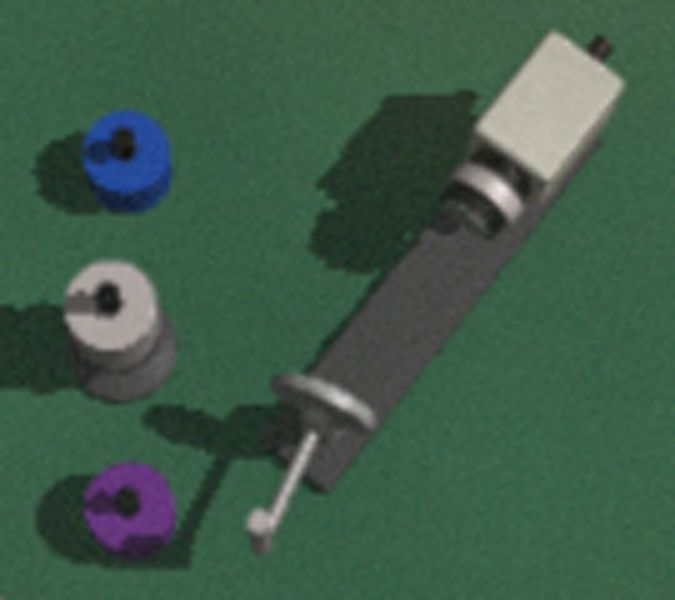

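View pics/sc.png

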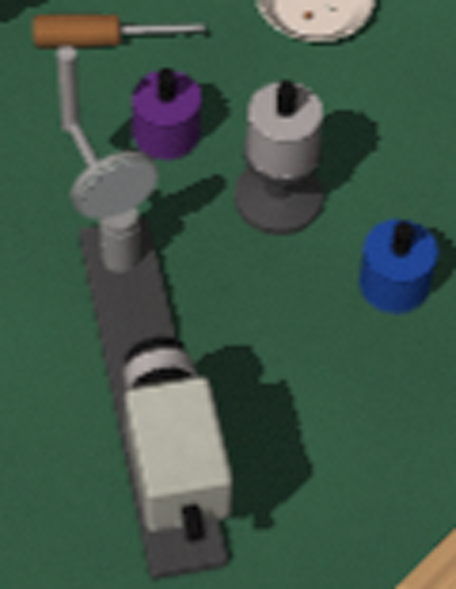

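Run:
```python
from h import *
np.set_printoptions(suppress=True,precision=1)
T=lambda x,y:(225+x/5-.4,128+y/5-.4)
S=lambda x,y:(240+x/3.8-.37,160+y/3.8-.37)
D=lambda x,y:(x*.7-.15,y*.7-.15)
print("cap disc",atz("top",*T(111,306),104),atz("scene",*S(285,113),104))
print("knob",atz("top",*T(108,292),128),atz("scene",*S(287,88),128), tri(("top",*T(108,292)),("scene",*S(287,88))))
print("seat foot",atz("top",*T(122,352),8),atz("scene",*S(279,192),8))
L=[atz("top",*T(260,517),140),atz("scene",*S(67,53),140)];print("lever",*L,tri(("top",*T(260,517)),("scene",*S(67,53))))
print("hold",atz("top",*D(570,337),20),atz("scene",*D(239,417),20))
c=[atz("top",*T(*p),115) for p in((555,30),(625,85),(547,183),(475,128))]
print("cam",*c)
cs=[atz("scene",*S(*p),115) for p in((125,390),(207,375),(230,497),(148,527))];print("camS",*cs)
b=[atz("top",*T(*p),12) for p in((325,492),(263,442))];print("base",*b)
print("baseS",[atz("scene",*S(*p),12) for p in((80,232),(150,577),(230,560))])
print("mirror ends top z~90",atz("top",*T(274,380),90),atz("top",*T(373,424),90))
print("mirrorS", atz("scene",*S(116,186),90))
for n,x,y,z in(("wax",263,325,45),("purple",405,262,44),("blue",492,322,44),("graver",371,240,8),("loupe",219,520,32)):print(n,atz("scene",*D(x,y),z))
```

```text
cap disc [550.8 132.  104. ] [551.1 131.4 104. ]
knob [552.3 132.1 128. ] [549.7 133.2 128. ] (array([551.4, 131.6, 131.1]), np.float64(0.6176825478942838))
seat foot [547.9 132.    8. ] [549.1 134.    8. ]
lever [435.   42.8 140. ] [431.1  44.4 140. ] (array([434. ,  42.4, 144.3]), np.float64(0.8453288233422257))
hold [ 464.  -301.7   20. ] [ 469.5 -303.    20. ]
cam [ 721.4 -100.5  115. ] [ 692.  -140.2  115. ] [632.8 -99.8 115. ] [661.5 -59.2 115. ]
camS [632.4 -99.7 115. ] [660.3 -57.2 115. ] [ 727.3 -106.9  115. ] [ 707.  -154.4  115. ]
base [472.8   9.2  12. ] [499.5  46.5  12. ]
baseS [array([475.2,   7.8,  12. ]), array([ 696.4, -143.2,   12. ]), array([723.9, -99.4,  12. ])]
mirror ends top z~90 [518.9  41.4  90. ] [498.1 -13.8  90. ]
mirrorS [506.2  15.3  90. ]
wax [ 366.6 -161.8   45. ]
purple [446.  123.2  44. ]
blue [655.5 135.5  44. ]
graver [336.4 135.7   8. ]
loupe [ 595.6 -439.5   32. ]
```

```bash
cat > plan.py <<'E'
from h import *
import sys
# plan: x y z yawdeg n open  -> uniform world motion rows from measured pose
def yaw(st): q=st["ee_rot"]; M=R.from_quat([q[1],q[2],q[3],q[0]]).as_matrix(); return np.degrees(np.arctan2(M[1,0],M[0,0])),np.degrees(np.arccos(-M[2,2]))
if __name__=="__main__":
    x,y,z,yw,n=map(float,sys.argv[1:6]); n=int(n); st=sense(); p=st["eef_pos"]; a,t=yaw(st)
    d=(np.array([x,y,z])-p)/n; da=(yw-a)/n
    print("now",p.round(1),round(a,2),"tilt",round(t,2),"world d/row",d.round(1))
    for i in range(n):
        c,s=np.cos(np.radians(a+da*i)),np.sin(np.radians(a+da*i))
        print([round(v,2) for v in((c*d[0]+s*d[1])/25,(s*d[0]-c*d[1])/25,-d[2]/25)]+[0,0,round(-da/8,2)])
E
python3 plan.py 550.5 132 205 90 32
```

```text
now [ 190.2 -489.1  204.2] 21.24 tilt 0.06 world d/row [11.3 19.4  0. ]
[np.float64(0.7), np.float64(-0.56), np.float64(-0.0), 0, 0, np.float64(-0.27)]
[np.float64(0.72), np.float64(-0.53), np.float64(-0.0), 0, 0, np.float64(-0.27)]
[np.float64(0.74), np.float64(-0.51), np.float64(-0.0), 0, 0, np.float64(-0.27)]
[np.float64(0.76), np.float64(-0.48), np.float64(-0.0), 0, 0, np.float64(-0.27)]
[np.float64(0.78), np.float64(-0.45), np.float64(-0.0), 0, 0, np.float64(-0.27)]
[np.float64(0.79), np.float64(-0.42), np.float64(-0.0), 0, 0, np.float64(-0.27)]
[np.float64(0.81), np.float64(-0.39), np.float64(-0.0), 0, 0, np.float64(-0.27)]
[np.float64(0.82), np.float64(-0.36), np.float64(-0.0), 0, 0, np.float64(-0.27)]
[np.float64(0.84), np.float64(-0.33), np.float64(-0.0), 0, 0, np.float64(-0.27)]
[np.float64(0.85), np.float64(-0.3), np.float64(-0.0), 0, 0, np.float64(-0.27)]
[np.float64(0.86), np.float64(-0.26), np.float64(-0.0), 0, 0, np.float64(-0.27)]
[np.float64(0.87), np.float64(-0.23), np.float64(-0.0), 0, 0, np.float64(-0.27)]
[np.float64(0.88), np.float64(-0.2), np.float64(-0.0), 0, 
[... 837 characters left out ...]
, np.float64(0.17), np.float64(-0.0), 0, 0, np.float64(-0.27)]
[np.float64(0.87), np.float64(0.2), np.float64(-0.0), 0, 0, np.float64(-0.27)]
[np.float64(0.87), np.float64(0.23), np.float64(-0.0), 0, 0, np.float64(-0.27)]
[np.float64(0.86), np.float64(0.27), np.float64(-0.0), 0, 0, np.float64(-0.27)]
[np.float64(0.85), np.float64(0.3), np.float64(-0.0), 0, 0, np.float64(-0.27)]
[np.float64(0.83), np.float64(0.33), np.float64(-0.0), 0, 0, np.float64(-0.27)]
[np.float64(0.82), np.float64(0.36), np.float64(-0.0), 0, 0, np.float64(-0.27)]
[np.float64(0.81), np.float64(0.39), np.float64(-0.0), 0, 0, np.float64(-0.27)]
[np.float64(0.79), np.float64(0.42), np.float64(-0.0), 0, 0, np.float64(-0.27)]
```

```bash
python3 -m crank '[[[0.7,-0.56,0,0,0,-0.27,85],[0.72,-0.53,0,0,0,-0.27,85],[0.74,-0.51,0,0,0,-0.27,85],[0.76,-0.48,0,0,0,-0.27,85],[0.78,-0.45,0,0,0,-0.27,85],[0.79,-0.42,0,0,0,-0.27,85],[0.81,-0.39,0,0,0,-0.27,85],[0.82,-0.36,0,0,0,-0.27,85]]]'
python3 -m crank '[[[0.84,-0.33,0,0,0,-0.27,85],[0.85,-0.3,0,0,0,-0.27,85],[0.86,-0.26,0,0,0,-0.27,85],[0.87,-0.23,0,0,0,-0.27,85],[0.88,-0.2,0,0,0,-0.27,85],[0.88,-0.17,0,0,0,-0.27,85],[0.89,-0.13,0,0,0,-0.27,85],[0.89,-0.1,0,0,0,-0.27,85]]]'
python3 -m crank '[[[0.9,-0.07,0,0,0,-0.27,85],[0.9,-0.03,0,0,0,-0.27,85],[0.9,0,0,0,0,-0.27,85],[0.9,0.03,0,0,0,-0.27,85],[0.89,0.07,0,0,0,-0.27,85],[0.89,0.1,0,0,0,-0.27,85],[0.89,0.13,0,0,0,-0.27,85],[0.88,0.17,0,0,0,-0.27,85]]]'
python3 plan.py 550.5 132 205 90 8
```

```text
time_s: 0.95
eef_pos: [280.4, -333.1, 204.5]
ee_rot: [-0.0, 0.944, 0.331, -0.0]
force: [0.0, -1.0, 0.7]
grip_width: 0.996
grip_force: 0.0
time_s: 1.75
eef_pos: [370.4, -177.3, 204.5]
ee_rot: [-0.0, 0.883, 0.469, -0.0]
force: [0.1, 0.5, -1.3]
grip_width: 0.99
grip_force: 0.0
time_s: 2.55
eef_pos: [459.8, -21.5, 204.4]
ee_rot: [-0.0, 0.803, 0.596, -0.0]
force: [0.1, -0.2, -0.1]
grip_width: 0.995
grip_force: 0.0
now [459.8 -21.5 204.4] 73.18 tilt 0.02 world d/row [11.3 19.2  0.1]
[np.float64(0.87), np.float64(0.21), np.float64(-0.0), 0, 0, np.float64(-0.26)]
[np.float64(0.86), np.float64(0.24), np.float64(-0.0), 0, 0, np.float64(-0.26)]
[np.float64(0.85), np.float64(0.27), np.float64(-0.0), 0, 0, np.float64(-0.26)]
[np.float64(0.84), np.float64(0.31), np.float64(-0.0), 0, 0, np.float64(-0.26)]
[np.float64(0.83), np.float64(0.34), np.float64(-0.0), 0, 0, np.float64(-0.26)]
[np.float64(0.81), np.float64(0.37), np.float64(-0.0), 0, 0, np.float64(-0.26)]
[np.float64(0.8), np.float64(0.4), np.float64(-0.0), 0, 0, np.float64(-0.26)]
[np.float64(0.78), np.float64(0.42), np.float64(-0.0), 0, 0, np.float64(-0.26)]
```

```bash
python3 - <<'E'
from h import *
cv2.imwrite("pics/w1.png",capture("wrist"));s=sense();np.savez("w1.npz",p=s["eef_pos"],q=s["ee_rot"])
E
python3 -m crank '[[[0.87,0.21,0,0,0,-0.26,85],[0.86,0.24,0,0,0,-0.26,85],[0.85,0.27,0,0,0,-0.26,85],[0.84,0.31,0,0,0,-0.26,85],[0.83,0.34,0,0,0,-0.26,85],[0.81,0.37,0,0,0,-0.26,85],[0.8,0.4,0,0,0,-0.26,85],[0.78,0.42,0,0,0,-0.26,85]]]'
python3 - <<'E'
from h import *
s=sense();im=capture("wrist");np.savez("w2.npz",p=s["eef_pos"],q=s["ee_rot"]);cv2.imwrite("pics/w2.png",im)
cv2.imwrite("pics/w2b.png",cv2.resize(im,(800,600),interpolation=cv2.INTER_CUBIC))
for n,p in(("knob",(550.5,132,128)),("lever",(433,43,140)),("pivot",(512.5,11.5,120.5)),("lens",(617.8,-59.5,90))): print(n,proj("wrist",p)/.7)
E
```

```text
time_s: 3.4
eef_pos: [551.0, 131.7, 204.3]
ee_rot: [-0.0, 0.708, 0.706, -0.0]
force: [-0.4, 0.4, -0.1]
grip_width: 0.99
grip_force: 0.0
knob [399.46840857 302.65491413]
lever [199.24676377 452.96352481]
pivot [340.98628661 475.29582003]
lens [489.35737226 525.02555546]
```

View pics/w2b.png

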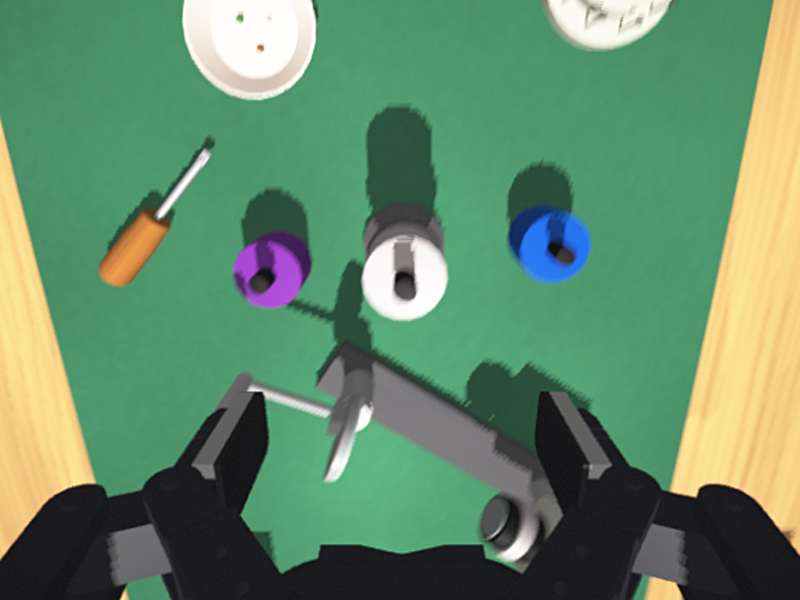

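Run:
```python
from h import *
np.set_printoptions(suppress=True,precision=1)
f=lambda x,y:(x*.7-.15,y*.7-.15)
print(sense()["eef_pos"])
for n,x,y,z in(("knob",405,289,128),("disc",404,277,104),("foot",403,233,8),("seatpurple disc",272,270,44),("blue",550,243,44),("lens c",492,522,90),("mirror pivot housing",371,412,70),("basecorner",317,388,12),("basecorner2",347,342,12)):print(n,atz("wrist",*f(x,y),z))
```

```text
[551.9 133.9 204.1]
knob [553.4 139.9 128. ]
disc [553.  139.7 104. ]
foot [552.7 147.1   8. ]
seatpurple disc [458.7 127.6  44. ]
blue [656.1 147.   44. ]
lens c [619.4 -56.4  90. ]
mirror pivot housing [529.   26.9  70. ]
basecorner [478.9  13.9  12. ]
basecorner2 [506.4  57.   12. ]
```

Run:
```python
from h import *
s=sense();im=capture("wrist");np.savez("w2.npz",p=s["eef_pos"],q=s["ee_rot"]);cv2.imwrite("pics/w3.png",im);print(s["eef_pos"],s["dq"].round(3))
im0=cv2.imread("pics/w2.png"); d,_=cv2.phaseCorrelate(im0[...,1].astype('f4')[:300],im[...,1].astype('f4')[:300]);print(d)
a=cv2.resize(im[120:370,140:420],None,fx=2.8,fy=2.8,interpolation=cv2.INTER_CUBIC); 
cv2.imwrite("pics/w3c.png",a[:600])
```

```text
[551.92155989 133.92518751 204.08631694] [-0.039 -0.032  0.054 -0.006 -0.024  0.004]
(-1.7606757753341071, 3.948952293069226)
```

View pics/w3c.png

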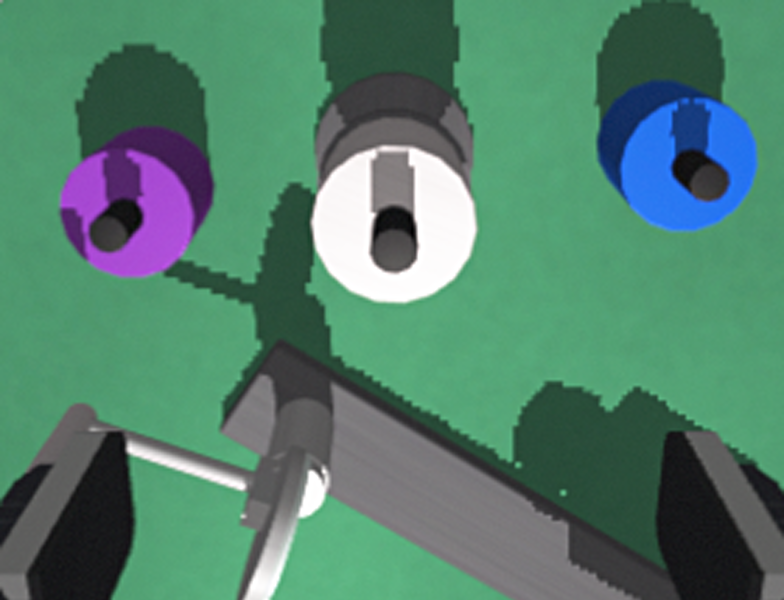

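Run:
```python
from h import *
np.set_printoptions(suppress=True,precision=1)
f=lambda x,y:(140+x/2.8-.3,120+y/2.8-.3)
s=sense();print(s["eef_pos"],s["dq"].round(3))
for n,x,y,z in(("knob",395,249,128),("disc",394,224,104),("foot top edge",394,73,0),("purple disc",127,213,44),("blue",689,164,44),("basecorner",222,428,12),("basecorner2",280,342,12),("lever bottom",79,413,60)):print(n,atz("wrist",*f(x,y),z))
```

```text
[551.2 132.5 204. ] [-0. -0.  0. -0. -0. -0.]
knob [550.6 133.2 128. ]
disc [550.3 133.  104. ]
foot top edge [550.2 163.3   0. ]
purple disc [451.8 118.8  44. ]
blue [657.  136.6  44. ]
basecorner [474.3  11.   12. ]
basecorner2 [501.6  52.1  12. ]
lever bottom [430.7  44.8  60. ]
```

```bash
python3 -m crank '[[[0.02,-0.02,0.4,0,0,0,40],[0,0,0.8,0,0,0,40],[0,0,0.9,0,0,0,40],[0,0,0.8,0,0,0,40],[0,0,0.6,0,0,0,40],[0,0,0.34,0,0,0,40],[0,0,0,0,0,0,40],[0,0,0,0,0,0,40]]]' 30
python3 -m crank '[[[0,0,0,0,0,0,5],[0,0,0,0,0,0,5],[0,0,0,0,0,0,5],[0,0,0,0,0,0,5],[0,0,0,0,0,0,5],[0,0,0,0,0,0,5],[0,0,0,0,0,0,5],[0,0,0,0,0,0,5]]]' 30
```

```text
time_s: 4.3
eef_pos: [550.4, 131.3, 109.1]
ee_rot: [0.0, 0.709, 0.705, 0.0]
force: [-0.7, -0.3, 1.2]
grip_width: 0.467
grip_force: 0.0
time_s: 5.1
eef_pos: [550.3, 131.6, 108.6]
ee_rot: [-0.0, 0.709, 0.705, -0.0]
force: [-0.1, 0.4, -0.1]
grip_width: 0.062
grip_force: 0.0
```

Run:
```python
from h import *
im=capture("wrist");cv2.imwrite("pics/w4.png",im);print(sense()["grip_width"],sense()["grip_force"])
a=cv2.resize(im[120:420,140:420],None,fx=2,fy=2,interpolation=cv2.INTER_CUBIC); 
cv2.imwrite("pics/w4c.png",a)
```

```text
0.0621589803400894 0.0
```

View pics/w4c.png

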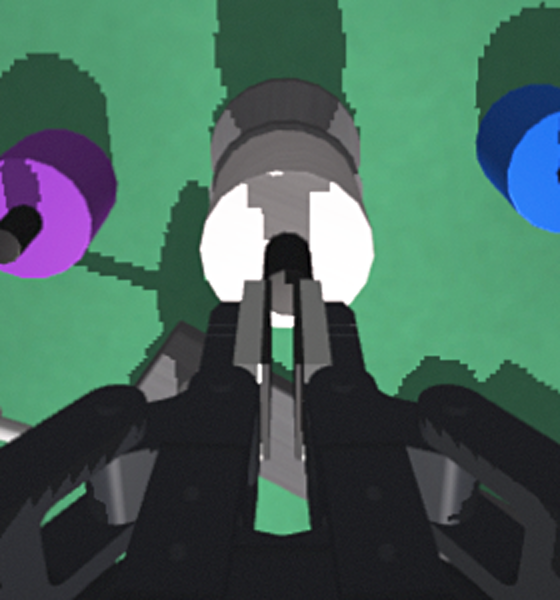

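Run:
```python
from h import *
np.set_printoptions(suppress=True,precision=1)
s=sense();p=s["eef_pos"];print(p,s["force"],s["wrist_torque"].round(2))
c=lambda q:(proj("wrist",q)-[140,120])*2
print("knob top",c((550.6,133,128)),"knob base",c((550.6,133,104)),"disc -y/+y edge",c((550.6,108,104)),c((550.6,158,104)))
for dz in(0,10,19,30,40): print(dz,c(p+[0,0,dz]), c(p+[0,11,dz]))
f=lambda x,y:(140+x/2-.25,120+y/2-.25)
print(atz("wrist",*f(287,249),104),atz("wrist",*f(286,253),128))
```

```text
[550.3 131.6 108.6] [ 0.7 -0.   0.9] [-0. -0.  0.]
knob top [284.9 296.8] knob base [284.5 255.5] disc -y/+y edge [284.9 331.4] [284.1 172.7]
0 [283.4 267.1] [283.2 231.1]
10 [283.5 284.1] [283.3 246.4]
19 [283.6 300.9] [283.4 261.7]
30 [283.8 323.9] [283.5 282.6]
40 [283.9 347.6] [283.7 304.2]
[551.2 135.2 104. ] [550.8 145.3 128. ]
```

Run:
```python
from h import *
np.set_printoptions(suppress=True,precision=1)
p=sense()["eef_pos"]
# tool-frame projections independent of pose; w3 crop mapping and w4 mapping
for dz in(0,13,20,30,40):
    q=proj("wrist",p+[-42.5,11,dz]);r=proj("wrist",p+[-42.5,-11,dz]);print(dz,"open w3c",(q-[140,120])*2.8,(r-[140,120])*2.8)
im=cv2.imread("pics/w4.png")[225:345,250:315];cv2.imwrite("pics/w4d.png",cv2.resize(im,None,fx=5,fy=5,interpolation=cv2.INTER_CUBIC))
for dz in(0,10,20,30,40):
    print(dz,[((proj("wrist",p+[x,y,dz])-[250,225])*5).round(0) for x,y in((-2.65,11),(-2.65,-11))])
```

```text
0 open w3c [180.7 324.6] [189.4 423.4]
13 open w3c [165.5 352.9] [175.4 457.3]
20 open w3c [156.3 369.9] [167.1 477.6]
30 open w3c [141.9 396.7] [154.  509.3]
40 open w3c [125.7 427. ] [139.3 545. ]
0 [array([134.,  53.]), array([136., 230.])]
10 [array([133.,  91.]), array([135., 276.])]
20 [array([132., 134.]), array([134., 326.])]
30 [array([130., 182.]), array([133., 383.])]
40 [array([129., 236.]), array([131., 447.])]
```

View pics/w4d.png

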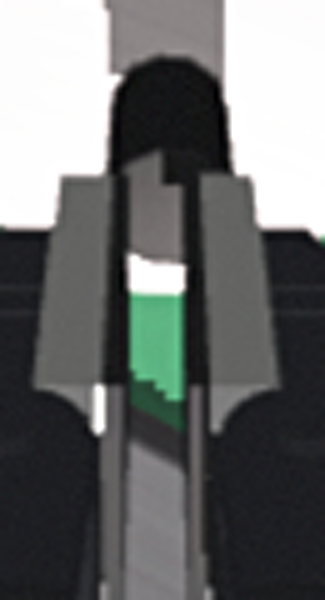

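The fingers closed above the knob. Both wrist pictures put the pad tips about 29 mm short of the reported TCP. I'll open and go down in small steps, watching the force.

```bash
python3 -m crank '[[[0,0,0,0,0,0,36],[0,0,0,0,0,0,36],[0,0,0,0,0,0,36],[0,0,0,0,0,0,36],[0.04,0,0.2,0,0,0,36],[0,0,0.2,0,0,0,36],[0,0,0,0,0,0,36],[0,0,0,0,0,0,36]]]' 
python3 -m crank '[[[0,0,0.1,0,0,0,36],[0,0,0.1,0,0,0,36],[0,0,0.1,0,0,0,36],[0,0,0.1,0,0,0,36],[0,0,0.1,0,0,0,36],[0,0,0,0,0,0,36],[0,0,0,0,0,0,36],[0,0,0,0,0,0,36]]]'
```

```text
time_s: 5.95
eef_pos: [550.2, 132.6, 98.4]
ee_rot: [-0.0, 0.709, 0.705, -0.0]
force: [1.0, -0.1, 0.8]
grip_width: 0.418
grip_force: 0.0
time_s: 6.75
eef_pos: [550.4, 132.6, 86.2]
ee_rot: [0.0, 0.709, 0.705, 0.0]
force: [-0.4, -0.5, 0.4]
grip_width: 0.424
grip_force: 0.0
```

```bash
python3 -m crank '[[[0,0,0.1,0,0,0,36],[0,0,0.1,0,0,0,36],[0,0,0.08,0,0,0,36],[0,0,0,0,0,0,5],[0,0,0,0,0,0,5],[0,0,0,0,0,0,5],[0,0,0,0,0,0,5],[0,0,0,0,0,0,5]]]' 30
python3 -m crank '[[[0,0,0,0,0,0,5],[0,0,0,0,0,0,5],[0,0,-0.05,0,0,0,5],[0,0,-0.05,0,0,0,5],[0,0,-0.1,0,0,0,5],[0,0,-0.1,0,0,0,5],[0,0,0,0,0,0,5],[0,0,0,0,0,0,5]]]'
```

```text
time_s: 7.55
eef_pos: [550.3, 132.6, 79.1]
ee_rot: [0.0, 0.709, 0.705, -0.0]
force: [0.1, -0.6, -1.5]
grip_width: 0.148
grip_force: 29.2
time_s: 8.35
eef_pos: [550.3, 132.6, 86.7]
ee_rot: [0.0, 0.709, 0.705, 0.0]
force: [0.1, 0.4, -1.8]
grip_width: 0.15
grip_force: 29.2
```

```bash
python3 -m crank '[[[0,0,-0.3,0,0,0,5],[0,0,-0.6,0,0,0,5],[0,0,-0.7,0,0,0,5],[0,0,-0.7,0,0,0,5],[0,0,-0.7,0,0,0,5],[0,0,-0.6,0,0,0,5],[0,0,-0.4,0,0,0,5],[0,0,-0.15,0,0,0,5]]]'
python3 -m crank '[[[-0.2,-0.04,0,0,0,0,5],[-0.5,-0.1,0,0,0,0,5],[-0.8,-0.15,0,0,0,0,5],[-0.8,-0.15,0,0,0,0,5],[-0.8,-0.15,0,0,0,0,5],[-0.8,-0.15,0,0,0,0,5],[-0.8,-0.15,0,0,0,0,5],[-0.8,-0.15,0,0,0,0,5]]]'
python3 -m crank '[[[-0.8,-0.15,0,0,0,0,5],[-0.8,-0.15,0,0,0,0,5],[-0.8,-0.15,0,0,0,0,5],[-0.8,-0.15,0,0,0,0,5],[-0.8,-0.15,0,0,0,0,5],[-0.8,-0.15,0,0,0,0,5],[-0.8,-0.15,0,0,0,0,5],[-0.8,-0.15,0,0,0,0,5]]]'
python3 -m crank '[[[-0.8,-0.15,0,0,0,0,5],[-0.8,-0.15,0,0,0,0,5],[-0.8,-0.15,0,0,0,0,5],[-0.8,-0.15,0,0,0,0,5],[-0.8,-0.16,0,0,0,0,5],[-0.5,-0.2,0,0,0,0,5],[-0.3,-0.1,0,0,0,0,5],[0,0,0,0,0,0,5]]]'
python3 - <<'E'
from h import *
import time
capture("wrist");capture("wrist");capture("wrist");s=sense();im=capture("wrist");cv2.imwrite("pics/w5.png",im);print(s["eef_pos"],s["dq"].round(3),s["grip_width"],s["force"])
cv2.imwrite("pics/w5b.png",cv2.resize(im,(800,600),interpolation=cv2.INTER_CUBIC)); 
cv2.imwrite("pics/top5.png",capture("top"));cv2.imwrite("pics/scene5.png",capture("scene"))
E
```

```text
time_s: 9.15
eef_pos: [550.6, 132.6, 191.5]
ee_rot: [0.001, 0.709, 0.705, 0.001]
force: [-0.5, 0.4, -1.1]
grip_width: 0.148
grip_force: 29.2
time_s: 9.95
eef_pos: [522.8, -6.3, 189.6]
ee_rot: [-0.001, 0.709, 0.705, -0.0]
force: [-0.1, 0.7, -1.1]
grip_width: 0.151
grip_force: 29.2
time_s: 10.75
eef_pos: [491.8, -166.0, 189.6]
ee_rot: [-0.001, 0.709, 0.705, -0.0]
force: [1.1, -0.2, -0.5]
grip_width: 0.15
grip_force: 29.2
time_s: 11.55
eef_pos: [465.2, -285.0, 190.1]
ee_rot: [-0.0, 0.709, 0.705, -0.0]
force: [-0.4, 0.2, -0.3]
grip_width: 0.151
grip_force: 29.2
[ 465.89787601 -283.87077952  190.3411181 ] [ 0.006 -0.     0.    -0.     0.001  0.002] 0.15067763712510038 [ 0.01949456 -0.38510225 -1.10101533]
```

View pics/w5b.png

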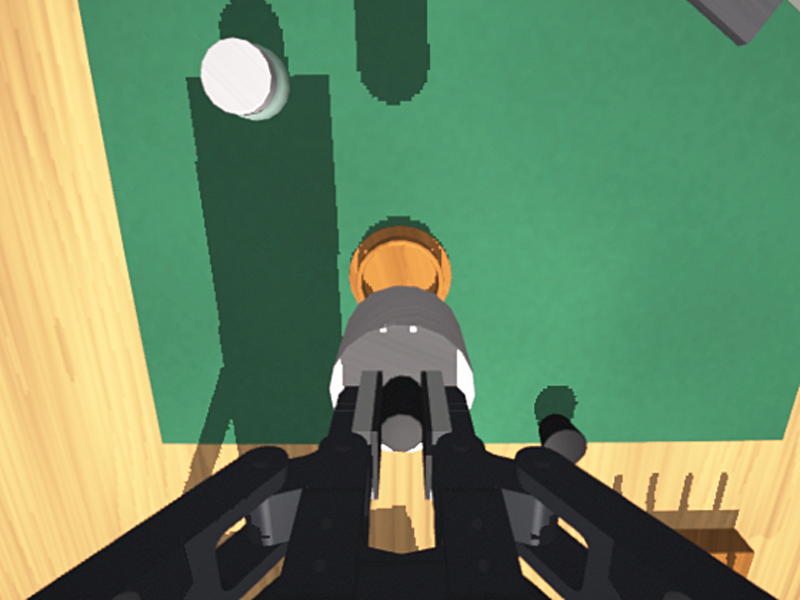

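```bash
cat > fit.py <<'E'
from h import *
from scipy.optimize import minimize
def circ(n,x,y,z,r): 
    return np.array([proj(n,(x+r*np.cos(t),y+r*np.sin(t),z)) for t in np.linspace(0,6.28,48)])
def sil(n,x,y,K=8):
    m=np.zeros((420*K,560*K),np.uint8)
    for cs in(((0,40),(5,40)),((0,33),(20,33))):
        h=cv2.convexHull(np.vstack([circ(n,x,y,z,r) for z,r in cs]).astype('f4'))
        cv2.fillPoly(m,[((h+.5)*K).round().astype(int)],1)
    return cv2.resize(m.astype('f4'),(560,420),interpolation=cv2.INTER_AREA)
for n,f in(("top","top0"),("scene","scene0"),("wrist","w5")):
    im=cv2.imread(f"pics/{f}.png").astype(int); mask=((im[...,2]-im[...,1]*1.15>8)&(im[...,2]>im[...,0]*1.6)).astype(np.uint8)
    u,v=proj(n,(467,-302,10)).round().astype(int); w=int(38 if n!="wrist" else 45)
    win=np.zeros_like(mask); win[max(v-w,0):v+w,u-w:u+w]=1
    if n=="wrist": win[198:]=0
    M=(mask*win).astype('f4'); print(n,(u,v),M.sum())
    c=lambda p:float(np.abs(sil(n,*p)*win-M).sum())
    r=minimize(c,[467,-302],method="Nelder-Mead",options=dict(initial_simplex=[[460,-308],[474,-304],[466,-294]],xatol=.1))
    print(n,r.x.round(1),r.fun)
E
python3 fit.py
```

```text
top (np.int64(398), np.int64(235)) 555.0Traceback (most recent call last):
  File "fit.py", line 18, in <module>
    r=minimize(c,[467,-302],method="Nelder-Mead",options=dict(initial_simplex=[[460,-308],[474,-304],[466,-294]],xatol=.1))
    res = _minimize_neldermead(fun, x0, args, callback, bounds=bounds,
                               **options)
    fxr = func(xr)
    fx = function(np.copy(x), *(wrapper_args + args))
  File "fit.py", line 17, in <lambda>
    c=lambda p:float(np.abs(sil(n,*p)*win-M).sum())
                            ~~~^^^^^^
  File "fit.py", line 8, in sil
    h=cv2.convexHull(np.vstack([circ(n,x,y,z,r) for z,r in cs]).astype('f4'))
                                ~~~~^^^^^^^^^^^
  File "fit.py", line 4, in circ
    return np.array([proj(n,(x+r*np.cos(t),y+r*np.sin(t),z)) for t in np.linspace(0,6.28,48)])
                     ~~~~^^^^^^^^^^^^^^^^^^^^^^^^^^^^^^^^^^^
  File "h.py", line 15, in proj
    m=camera_model(name)
ValueError: time passes only in moves, steps and waits
```

```bash
python3 - <<'E'
s=open('h.py').read()
s=s.replace("import numpy as np, cv2","import numpy as np, cv2, functools\nimport rig\ncamera_model=functools.lru_cache(None)(rig.camera_model)\n_s=[]\ndef sense1():\n    if not _s: _s.append(sense())\n    return _s[0]").replace("st=sense(); T","st=sense1(); T")
open('h.py','w').write(s)
E
python3 fit.py; python3 -c "
from h import *;s=sense();print(s['time_s'],s['eef_pos'])"
```

```text
top (np.int64(398), np.int64(235)) 555.0
top [ 465.1 -305.9] 63.234375
scene (np.int64(168), np.int64(293)) 727.0
scene [ 461.9 -304.3] 45.9375
wrist (np.int64(282), np.int64(194)) 2306.0
wrist [ 464.1 -304.2] 38.875
11.85 [ 466.00588768 -283.93611478  190.43092568]
```

```bash
python3 -m crank '[[[-0.4,-0.04,0.3,0,0,0,5],[-0.42,-0.03,0.7,0,0,0,5],[0,0,0.9,0,0,0,5],[0,0,0.9,0,0,0,5],[0,0,0.9,0,0,0,5],[0,0,0.8,0,0,0,5],[0,0,0.6,0,0,0,5],[0,0,0.3,0,0,0,5]]]'
python3 -m crank '[[[0,0,0,0,0,0,5],[0,0,0,0,0,0,5],[0,0,0,0,0,0,5],[0,0,0,0,0,0,5],[0,0,0,0,0,0,5],[0,0,0,0,0,0,5],[0,0,0,0,0,0,5],[0,0,0,0,0,0,5]]]'
python3 - <<'E'
from h import *
s=sense();im=capture("wrist");cv2.imwrite("pics/w6.png",im);np.save("w6p.npy",s["eef_pos"]);print(s["eef_pos"])
cv2.imwrite("pics/scene6.png",capture("scene"))
E
```

```text
time_s: 12.65
eef_pos: [463.3, -304.8, 53.5]
ee_rot: [-0.001, 0.709, 0.705, -0.0]
force: [0.1, -0.1, -0.3]
grip_width: 0.151
grip_force: 29.2
time_s: 13.45
eef_pos: [464.0, -305.0, 55.4]
ee_rot: [0.0, 0.709, 0.705, 0.0]
force: [-0.6, 0.7, -1.7]
grip_width: 0.148
grip_force: 29.2
[ 463.96129873 -304.98754834   55.3857313 ]
```

```bash
python3 -m crank '[[[0,0,0.2,0,0,0,5],[0,0,0.2,0,0,0,5],[0,0,0.1,0,0,0,5],[0,0,0.1,0,0,0,5],[0,0,0.1,0,0,0,5],[0,0,0.1,0,0,0,5],[0,0,0,0,0,0,5],[0,0,0,0,0,0,5]]]'
python3 -m crank '[[[0,0,0.06,0,0,0,5],[0,0,0.06,0,0,0,5],[0,0,0.06,0,0,0,5],[0,0,0.06,0,0,0,5],[0,0,0.06,0,0,0,5],[0,0,0,0,0,0,5],[0,0,0,0,0,0,5],[0,0,0,0,0,0,5]]]'
```

```text
time_s: 14.35
eef_pos: [464.0, -305.0, 35.4]
ee_rot: [0.0, 0.709, 0.705, 0.0]
force: [0.3, -0.3, -1.5]
grip_width: 0.153
grip_force: 29.2
time_s: 15.15
eef_pos: [464.0, -305.0, 27.9]
ee_rot: [0.0, 0.709, 0.705, 0.0]
force: [-0.2, -0.5, -1.0]
grip_width: 0.145
grip_force: 29.2
```

```bash
python3 -m crank '[[[0,0,0.03,0,0,0,5],[0,0,0.03,0,0,0,5],[0,0,0.02,0,0,0,5],[0,0,0.02,0,0,0,5],[0,0,0,0,0,0,5],[0,0,0,0,0,0,5],[0,0,0,0,0,0,5],[0,0,0,0,0,0,5]]]'
```

```text
time_s: 15.95
eef_pos: [464.0, -305.0, 25.4]
ee_rot: [0.0, 0.709, 0.705, 0.0]
force: [0.1, -0.5, -0.6]
grip_width: 0.148
grip_force: 29.2
```

```bash
python3 -m crank '[[[0,0,0.02,0,0,0,5],[0,0,0.02,0,0,0,5],[0,0,0,0,0,0,5],[0,0,0,0,0,0,5],[0,0,0,0,0,0,5],[0,0,0,0,0,0,5],[0,0,0,0,0,0,5],[0,0,0,0,0,0,5]]]'
```

```text
time_s: 16.75
eef_pos: [464.1, -305.1, 24.6]
ee_rot: [0.0, 0.709, 0.705, 0.0]
force: [0.8, 0.4, 4.9]
grip_width: 0.148
grip_force: 29.7
```

```bash
python3 -m crank '[[[0,0,0,0,0,0,36],[0,0,0,0,0,0,36],[0,0,0,0,0,0,36],[0,0,0,0,0,0,36],[0,0,-0.1,0,0,0,36],[0,0,-0.2,0,0,0,36],[0,0,-0.4,0,0,0,36],[0,0,-0.5,0,0,0,36]]]'
python3 -m crank '[[[0,0,-0.6,0,0,0,36],[0,0,-0.8,0,0,0,36],[0,0,-0.8,0,0,0,36],[0,0,-0.8,0,0,0,36],[0,0,-0.8,0,0,0,36],[0,0,-0.8,0,0,0,36],[0,0,-0.5,0,0,0,36],[0,0,-0.2,0,0,0,36]]]'
python3 - <<'E'
from h import *
s=sense1();print(s["eef_pos"]);im=capture("wrist");cv2.imwrite("pics/w7.png",im)
im=cv2.imread("pics/w7.png");
# check cap: bright disc z=50 vs expected
m=(im.min(2)>150).astype(np.uint8); n,l,st,c=cv2.connectedComponentsWithStats(m)
for i in range(1,n):
    if st[i,4]>150: print(st[i],c[i].round(1),atz("wrist",*c[i],50).round(1))
print(proj("wrist",(464,-305,50)))
E
python3 plan.py 433 43 215 -20 16
```

```text
time_s: 17.55
eef_pos: [463.9, -305.0, 55.3]
ee_rot: [-0.0, 0.709, 0.705, -0.0]
force: [0.2, 0.3, 1.2]
grip_width: 0.423
grip_force: 0.0
time_s: 18.35
eef_pos: [464.2, -305.2, 188.6]
ee_rot: [0.001, 0.709, 0.705, -0.0]
force: [-0.1, 0.2, -0.2]
grip_width: 0.421
grip_force: 0.0
[ 464.23336663 -305.24633941  188.59451413]
[ 137    0   60   60 2480] [164.9  28.2] [ 368.8 -167.6   50. ]
[ 50  91  32 111 502] [ 63.7 144. ] [ 264.  -261.9   50. ]
[ 68 103  19  79 310] [ 76.1 142. ] [ 276.  -260.2   50. ]
[ 45 120  42 192 712] [ 66.6 220. ] [ 250.7 -336.8   50. ]
[ 255  161   53   51 1589] [280.8 187.1] [ 464.  -304.5   50. ]
[ 64 170  34 181 818] [ 81.9 255.3] [ 258.1 -375.9   50. ]
[ 47 208  21  85 271] [ 57.7 252.3] [ 233.4 -372.4   50. ]
[ 53 208  19  75 173] [ 62.1 244.8] [ 239.9 -363.9   50. ]
[ 88 225  20  91 244] [ 97.5 271. ] [ 271.  -394.3   50. ]
[280.82029138 187.58970322]
now [ 464.2 -305.2  188.4] 89.73 tilt 0.12 world d/row [-2.  21.8  1.7]
[np.float64(0.87), np.float64(-0.08), np.float64(-0.07), 0, 0, np.float64(0.86)]
[np.float64(0.85), np.float64(-0.19), np.float64(-0.07),
[... 459 characters left out ...]
-0.7), np.float64(-0.07), 0, 0, np.float64(0.86)]
[np.float64(0.43), np.float64(-0.76), np.float64(-0.07), 0, 0, np.float64(0.86)]
[np.float64(0.34), np.float64(-0.81), np.float64(-0.07), 0, 0, np.float64(0.86)]
[np.float64(0.24), np.float64(-0.84), np.float64(-0.07), 0, 0, np.float64(0.86)]
[np.float64(0.14), np.float64(-0.86), np.float64(-0.07), 0, 0, np.float64(0.86)]
[np.float64(0.04), np.float64(-0.87), np.float64(-0.07), 0, 0, np.float64(0.86)]
[np.float64(-0.07), np.float64(-0.87), np.float64(-0.07), 0, 0, np.float64(0.86)]
[np.float64(-0.17), np.float64(-0.86), np.float64(-0.07), 0, 0, np.float64(0.86)]
[np.float64(-0.27), np.float64(-0.83), np.float64(-0.07), 0, 0, np.float64(0.86)]
```

The cap is upright in the holder: its top disc measures (464, −304.5) at height 50, as expected. Next I go above the lever.

```bash
python3 -m crank '[[[0.87,-0.08,-0.07,0,0,0.86,36],[0.85,-0.19,-0.07,0,0,0.86,36],[0.83,-0.29,-0.07,0,0,0.86,36],[0.79,-0.38,-0.07,0,0,0.86,36],[0.73,-0.47,-0.07,0,0,0.86,36],[0.67,-0.56,-0.07,0,0,0.86,36],[0.6,-0.63,-0.07,0,0,0.86,36],[0.52,-0.7,-0.07,0,0,0.86,36]]]'
python3 -m crank '[[[0.43,-0.76,-0.07,0,0,0.86,36],[0.34,-0.81,-0.07,0,0,0.86,36],[0.24,-0.84,-0.07,0,0,0.86,36],[0.14,-0.86,-0.07,0,0,0.86,36],[0.04,-0.87,-0.07,0,0,0.86,36],[-0.07,-0.87,-0.07,0,0,0.86,36],[-0.17,-0.86,-0.07,0,0,0.86,36],[-0.27,-0.83,-0.07,0,0,0.86,36]]]'
python3 -m crank '[[[0,0,0,0,0,0,36],[0,0,0,0,0,0,36],[0,0,0,0,0,0,36],[0,0,0,0,0,0,36],[0,0,0,0,0,0,36],[0,0,0,0,0,0,36],[0,0,0,0,0,0,36],[0,0,0,0,0,0,36]]]'
python3 - <<'E'
from h import *
s=sense1();p=s["eef_pos"];print(p,s["ee_rot"]);im=capture("wrist");cv2.imwrite("pics/w8.png",im)
np.savez("w8.npz",p=p,q=s["ee_rot"])
for n,q in(("lever",(433,43,140)),("leverbot",(433,43,60)),("pivot",(512.5,11.5,120.5)),("pearl",(550.5,132.3,90)),("lens",(617.8,-59.5,90)),("basenear",(486.5,29,12))): print(n,proj("wrist",q).round(1))
cv2.imwrite("pics/w8b.png",cv2.resize(im,(800,600),interpolation=cv2.INTER_CUBIC))
for n in("top","scene"): cv2.imwrite(f"pics/{n}8.png",capture(n))
E
```

```text
time_s: 19.2
eef_pos: [448.1, -130.0, 200.2]
ee_rot: [-0.001, 0.955, 0.296, -0.001]
force: [-1.1, -0.5, 0.3]
grip_width: 0.424
grip_force: 0.0
time_s: 20.0
eef_pos: [433.3, 44.0, 214.2]
ee_rot: [0.0, 0.984, -0.179, -0.001]
force: [0.9, 0.6, -1.0]
grip_width: 0.422
grip_force: 0.0
time_s: 20.8
eef_pos: [433.9, 43.0, 214.8]
ee_rot: [-0.0, 0.984, -0.177, 0.0]
force: [-0.1, 0.8, 0.7]
grip_width: 0.42
grip_force: 0.0
[433.89982738  42.99084791 214.84953184] [-2.33912930e-05  9.84261111e-01 -1.76720301e-01  3.11978407e-06]
lever [282.2 209. ]
leverbot [281.9 183. ]
pivot [284.7  92.3]
pearl [134.4 101.3]
lens [325.8 -85.5]
basenear [276.7 122.7]
```

View pics/w8b.png

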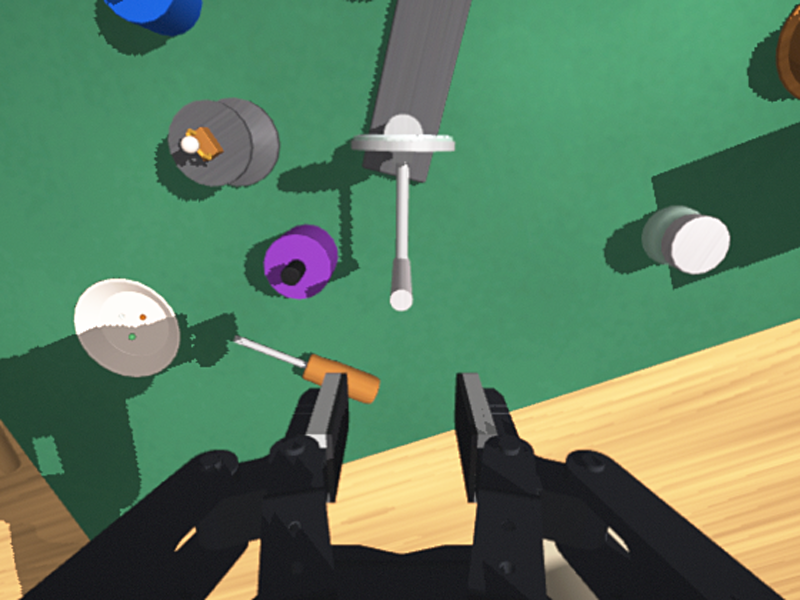

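All visible: post top (401,300), pearl (190,144), mirror top edge (351–455,143), and the stand seat at about (210,142).

Run:
```python
from h import *
np.set_printoptions(suppress=True,precision=1)
f=lambda x,y:(x*.7-.15,y*.7-.15)
im=cv2.imread("pics/w8.png")
def blob(x0,y0,x1,y1,th):
    m=(im[y0:y1,x0:x1].min(2)>th); ys,xs=np.nonzero(m); return xs.mean()+x0,ys.mean()+y0,len(xs),xs.min()+x0,xs.max()+x0,ys.min()+y0,ys.max()+y0
L=blob(268,198,294,220,190);P=blob(122,90,145,112,190);print(L,P)
M=f(403,136)
print("lever",atz("wrist",*L[:2],140),"pearl",atz("wrist",*P[:2],90))
print("mirror L/R at z~95",atz("wrist",*f(351,144),90),atz("wrist",*f(455,142),90))
for nm,pts,z in(("foot edges",((279,150),(232,97)),0),("foot seat edge",((168,140),(210,100)),60),("base",((383,0),(362,168),(424,181),(470,0)),12)):
    print(nm,*[atz("wrist",*f(*p),z) for p in pts])
print("rod",atz("wrist",*f(404,168),66),atz("wrist",*f(402,258),66))
```

```text
(np.float64(280.46067415730334), np.float64(209.47752808988764), 178, np.int64(273), np.int64(288), np.int64(203), np.int64(216)) (np.float64(132.6326530612245), np.float64(100.41836734693878), 98, np.int64(127), np.int64(138), np.int64(95), np.int64(105))
lever [433.1  44.5 140. ] pearl [551.6 133.4  90. ]
mirror L/R at z~95 [517.8  44.3  90. ] [497.6 -13.4  90. ]
foot edges [535.2 107.    0. ] [582.3 123.9   0. ]
foot seat edge [562.8 157.7  60. ] [574.6 120.8  60. ]
base [599.3  -4.3  12. ] [500.5  50.8  12. ] [475.1  10.1  12. ] [578.6 -60.2  12. ]
rod [492.6  20.2  66. ] [437.1  42.2  66. ]
```

```bash
cat > edge.py <<'E'
from h import *
np.set_printoptions(suppress=True,precision=2)
T=lambda x,y:(225+x/5-.4,128+y/5-.4)
S=lambda x,y:(240+x/3.8-.37,160+y/3.8-.37)
f=lambda x,y:(x*.7-.15,y*.7-.15)
for nm,n,file,a,b in(("top R","top","top0",T(335,478),T(530,232)),("top L","top","top0",T(330,345),T(425,236)),("scene L","scene","scene0",S(84,250),S(148,565)),("scene R","scene","scene0",S(153,250),S(178,335)),("w8 R","wrist","w8",f(429,172),f(468,8)),("w8 L","wrist","w8",f(374,122),f(397,8))):
    im=cv2.GaussianBlur(cv2.imread(f"pics/{file}.png"),(0,0),.7).astype('f4')
    a,b=np.array(a),np.array(b); t=(b-a)/np.linalg.norm(b-a); nn=np.array([-t[1],t[0]]); pts=[]
    sat=im[...,1]-im[...,[0,2]].mean(2)   # greenness
    offs=np.arange(-6,6.01,.25)
    for k in np.linspace(0,1,40):
        q=a+(b-a)*k+offs[:,None]*nn
        v=cv2.remap(sat,q[:,0].astype('f4').reshape(-1,1),q[:,1].astype('f4').reshape(-1,1),cv2.INTER_LINEAR).ravel()
        g=np.abs(np.gradient(v)); i=g.argmax(); 
        if g[i]>1: pts.append(q[i])
    P=np.array([atz(n,*p,12)[:2] for p in pts]); 
    for _ in range(4):
        c=P.mean(0);d=np.linalg.svd(P-c)[2][0]; d*=np.sign(d[0]); r=(P-c)@[-d[1],d[0]]; P=P[np.abs(r)<max(1.0,1.5*np.median(np.abs(r)))]
    print(nm,len(P),"ang",np.degrees(np.arctan2(d[1],d[0])),"at x=512: y",c[1]+(512-c[0])*d[1]/d[0],"rms",r.std())
E
python3 edge.py
```

```text
top R 40 ang -34.21903453814232 at x=512: y -18.104681621829357 rms 0.25332557686254836
top L 28 ang -35.43308010714086 at x=512: y 47.365412223894644 rms 0.5082087532339681
scene L 34 ang -34.07317860092817 at x=512: y -18.72548121526507 rms 0.5204801861337229
scene R 24 ang -35.22866261486409 at x=512: y 46.08696881196183 rms 0.5183923816051469
w8 R 37 ang -34.06761482639056 at x=512: y -16.068883329970724 rms 0.25398953722113315
w8 L 40 ang -33.949122532926886 at x=512: y 43.934314528635085 rms 0.2688897704556503
```

```bash
python3 -m crank '[[[-0.05,-0.045,0.3,0,0,0,36],[0,0,0.7,0,0,0,36],[0,0,0.9,0,0,0,36],[0,0,0.9,0,0,0,36],[0,0,0.8,0,0,0,36],[0,0,0.6,0,0,0,36],[0,0,0.5,0,0,0,36],[0,0,0.3,0,0,0,36]]]' 40
python3 -m crank '[[[0,0,0,0,0,0,36],[0,0,0,0,0,0,36],[0,0,0,0,0,0,5],[0,0,0,0,0,0,5],[0,0,0,0,0,0,5],[0,0,0,0,0,0,5],[0,0,0,0,0,0,5],[0,0,0,0,0,0,5]]]' 40
```

```text
time_s: 21.75
eef_pos: [432.5, 44.7, 88.6]
ee_rot: [0.0, 0.984, -0.177, -0.001]
force: [0.0, 0.2, 0.7]
grip_width: 0.421
grip_force: 0.0
time_s: 22.55
eef_pos: [433.1, 43.9, 90.4]
ee_rot: [0.001, 0.984, -0.177, 0.0]
force: [-2.9, -5.2, 3.8]
grip_width: 0.121
grip_force: 39.0
```

```bash
python3 -m crank '[[[0.003,0.148,0,0,0,-0.31,5],[0.003,0.148,0,0,0,-0.31,5],[0.003,0.148,0,0,0,-0.31,5],[0.003,0.148,0,0,0,-0.31,5],[0.003,0.148,0,0,0,-0.31,5],[0.003,0.148,0,0,0,-0.31,5],[0.003,0.148,0,0,0,-0.31,5],[0.003,0.148,0,0,0,-0.31,5]]]' 40
python3 -m crank '[[[0.003,0.148,0,0,0,-0.31,5],[0.003,0.148,0,0,0,-0.31,5],[0.003,0.148,0,0,0,-0.31,5],[0.003,0.148,0,0,0,-0.31,5],[0.003,0.148,0,0,0,-0.31,5],[0.003,0.148,0,0,0,-0.31,5],[0.003,0.148,0,0,0,-0.31,5],[0,0,0,0,0,0,5]]]' 40
python3 -m crank '[[[0,0,0,0,0,0,5],[0,0,0,0,0,0,5],[0,0,0,0,0,0,5],[0,0,0,0,0,0,5],[0,0,0,0,0,0,5],[0,0,0,0,0,0,5],[0,0,0,0,0,0,5],[0,0,0,0,0,0,5]]]' 40; python3 plan.py 432 -14 90 18.9 4
```

```text
time_s: 23.35
eef_pos: [427.4, 15.8, 90.4]
ee_rot: [-0.0, 1.0, -0.004, -0.0]
force: [-4.4, 2.5, 6.4]
grip_width: 0.12
grip_force: 39.2
time_s: 24.15
eef_pos: [430.4, -9.9, 90.3]
ee_rot: [-0.0, 0.989, 0.147, -0.001]
force: [-7.0, 0.6, 9.4]
grip_width: 0.124
grip_force: 39.6
time_s: 24.95
eef_pos: [430.4, -9.7, 90.4]
ee_rot: [-0.0, 0.989, 0.147, -0.001]
force: [-8.7, 0.3, 7.4]
grip_width: 0.124
grip_force: 39.5
now [430.4  -9.7  90.4] 16.86 tilt 0.13 world d/row [ 0.4 -1.1 -0.1]
[np.float64(0.0), np.float64(0.05), np.float64(0.0), 0, 0, np.float64(-0.06)]
[np.float64(0.0), np.float64(0.05), np.float64(0.0), 0, 0, np.float64(-0.06)]
[np.float64(0.0), np.float64(0.05), np.float64(0.0), 0, 0, np.float64(-0.06)]
[np.float64(0.0), np.float64(0.05), np.float64(0.0), 0, 0, np.float64(-0.06)]
```

```bash
python3 -m crank '[[[0,0.05,0,0,0,-0.06,5],[0,0.05,0,0,0,-0.06,5],[0,0.05,0,0,0,-0.06,5],[0,0.03,0,0,0,-0.06,5],[0,0,0,0,0,0,5],[0,0,0,0,0,0,5],[0,0,0,0,0,0,5],[0,0,0,0,0,0,5]]]' 40
python3 - <<'E'
from h import *
np.set_printoptions(suppress=True,precision=1)
s=sense1();p=s["eef_pos"];print(p,s["force"]);im=capture("wrist");cv2.imwrite("pics/w9.png",im)
for n in("top","scene"): cv2.imwrite(f"pics/{n}9.png",capture(n))
for n,q in(("pearl",(551,133,90)),("pivot",(512.5,13,120)),("mirL",(512.5-30*np.sin(np.radians(18.9)),13+30*np.cos(np.radians(18.9)),90)),("mirR",(512.5+30*np.sin(np.radians(18.9)),13-30*np.cos(np.radians(18.9)),90))): print(n,proj("wrist",q))
m=(im.min(2)>150).astype(np.uint8); n,l,st,c=cv2.connectedComponentsWithStats(m)
for i in range(1,n):
    if st[i,4]>25: print(st[i],c[i].round(1),atz("wrist",*c[i],90).round(1))
E
```

```text
time_s: 25.75
eef_pos: [431.6, -13.9, 90.3]
ee_rot: [-0.0, 0.987, 0.163, -0.001]
force: [-9.4, 1.9, 9.3]
grip_width: 0.124
grip_force: 39.6
[431.6 -13.9  90.3] [-9.4  1.9  9.3]
pearl [ 43.1 -95.3]
pivot [284.8  90. ]
mirL [221.6  91. ]
mirR [346.7  90.7]
[ 231   68  116  194 4101] [287.5 123.9] [498.3   6.4  90. ]
[ 27 186  25  31 252] [ 38.8 201.5] [417.3 120.3  90. ]
[429 308  15  14  84] [437.4 313.1] [ 422.5 -116.    90. ]
[  0 325 115  34 522] [ 59.3 341.9] [325.9  99.4  90. ]
[ 37 324  89  27 279] [ 85.9 338.5] [334.4  83.6  90. ]
[417 329  42  31 735] [441.4 341.2] [ 404.5 -128.3   90. ]
[  3 334 102  33 435] [ 56.8 350.6] [318.3 100.3  90. ]
[ 30 352  65  24 310] [ 65.7 364.9] [308.3  93.5  90. ]
[157 363  18  16  49] [166.  370.4] [326.   30.3  90. ]
[375 408  16  12  30] [382.7 413.5] [ 336.5 -119.2   90. ]
```

```bash
cat > rod.py <<'E'
from h import *
import h
np.set_printoptions(suppress=True,precision=1)
def go(name,rows):
    im=cv2.imread(f"pics/{name}.png").astype(int); P=[];w=[]
    for r in rows:
        x=im[r,255:310]; nong=(x[:,1]-(x[:,0]+x[:,2])/2)<20
        idx=np.nonzero(nong)[0]
        # run containing the centre nearest 283
        runs=np.split(idx,np.where(np.diff(idx)>1)[0]+1); runs=[q for q in runs if len(q)]
        if not runs: continue
        q=min(runs,key=lambda q:abs(q.mean()+255-283)); w.append(len(q))
        # gray-weighted by brightness 
        P.append(atz("wrist",q.mean()+255,r,66)[:2])
    P=np.array(P);c=P.mean(0);d=np.linalg.svd(P-c)[2][0];d*=np.sign(d[0])
    print(name,w,"ang",np.degrees(np.arctan2(d[1],d[0])).round(2),P[0],P[-1])
    m=(im[...,1]-(im[...,0]+im[...,2])/2)<20
    for r in range(70,115,4):
        k=np.nonzero(m[r,200:370])[0]; print(r,k.min()+200,k.max()+200,end="; ") if len(k) else 0
    print()
s=sense(); go("w9",range(118,170,3))
z=np.load("w8.npz"); h._s[:]=[dict(eef_pos=z["p"],ee_rot=z["q"])]
go("w8",range(128,178,3))
E
python3 rod.py
```

```text
w9 [52, 48, 44, 40, 33, 29, 27, 24, 22, 14, 14, 14, 14, 14, 14, 14, 14, 13] ang 26.08 [498.4  10.2] [471.    0.6]
70 250 369; 74 245 363; 78 241 358; 82 236 353; 86 231 348; 90 228 342; 94 222 342; 98 218 342; 102 218 345; 106 218 345; 110 223 344; 114 245 311; 
w8 [9, 8, 8, 8, 9, 9, 9, 9, 9, 9, 9, 9, 9, 9, 8, 8, 8] ang -21.68 [484.6  24.1] [442.2  41.3]
70 263 311; 74 262 310; 78 261 309; 82 260 308; 86 259 307; 90 258 306; 94 252 305; 98 245 315; 102 245 317; 106 255 302; 110 254 301; 114 253 300;
```

```bash
sed -i 's/range(118,170,3)/range(147,200,2)/' rod.py; python3 rod.py | grep ang; python3 plan.py 432 -14 90 18.9 1|head -1
```

```text
w9 [14, 14, 14, 14, 14, 14, 14, 14, 14, 14, 14, 13, 13, 13, 13, 13, 14, 14, 14, 13, 13, 13, 13, 13, 13, 13, 13] ang 18.11 [483.3   4.4] [453.5  -5.4]
w8 [9, 8, 8, 8, 9, 9, 9, 9, 9, 9, 9, 9, 9, 9, 8, 8, 8] ang -21.68 [484.6  24.1] [442.2  41.3]
now [431.6 -13.9  90.3] 18.79 tilt 0.15 world d/row [ 0.4 -0.1 -0.3]
```

```bash
python3 -m crank '[[[0,0.024,0,0,0,-0.04,5],[0,0,0,0,0,0,5],[0,0,0,0,0,0,5],[0,0,0,0,0,0,5],[0,0,0,0,0,0,5],[0,0,0,0,0,0,5],[0,0,0,0,0,0,5],[0,0,0,0,0,0,5]]]' 40
python3 - <<'E'
from h import *
im=capture("wrist");cv2.imwrite("pics/w9.png",im)
# disturbance check: top before/after
a=cv2.imread("pics/top8.png").astype(int);b=capture("top").astype(int)
d=(np.abs(a-b).max(2)>60).astype(np.uint8);n,l,st,c=cv2.connectedComponentsWithStats(d)
print([tuple(st[i]) for i in range(1,n) if st[i,4]>30])
E
python3 rod.py | grep ang
```

```text
time_s: 26.7
eef_pos: [431.8, -14.4, 90.3]
ee_rot: [-0.001, 0.986, 0.166, -0.001]
force: [-8.1, 2.9, 9.8]
grip_width: 0.121
grip_force: 39.6
[(np.int32(224), np.int32(169), np.int32(37), np.int32(88), np.int32(1157)), (np.int32(251), np.int32(175), np.int32(50), np.int32(42), np.int32(1024)), (np.int32(301), np.int32(186), np.int32(10), np.int32(11), np.int32(74)), (np.int32(288), np.int32(199), np.int32(11), np.int32(22), np.int32(71)), (np.int32(304), np.int32(201), np.int32(24), np.int32(29), np.int32(410)), (np.int32(281), np.int32(204), np.int32(56), np.int32(102), np.int32(1757)), (np.int32(78), np.int32(216), np.int32(63), np.int32(99), np.int32(1920)), (np.int32(179), np.int32(217), np.int32(25), np.int32(14), np.int32(205)), (np.int32(262), np.int32(219), np.int32(30), np.int32(20), np.int32(250)), (np.int32(262), np.int32(237), np.int32(24), np.int32(15), np.int32(194)), (np.int32(226), np.int32(248), np.int32(46), np.int32(72), np.int32(1029)), (np.int32(14), np.int32(297), np.int32(63), np.int32(44), np.int32(1751)), (np.int32(136), np.int32(296), np.int32(71), np.int32(6
[... 453 characters left out ...]
.int32(898)), (np.int32(270), np.int32(348), np.int32(18), np.int32(10), np.int32(102)), (np.int32(291), np.int32(357), np.int32(5), np.int32(16), np.int32(47)), (np.int32(249), np.int32(369), np.int32(40), np.int32(51), np.int32(897)), (np.int32(311), np.int32(394), np.int32(16), np.int32(9), np.int32(52)), (np.int32(154), np.int32(402), np.int32(8), np.int32(18), np.int32(41)), (np.int32(185), np.int32(406), np.int32(24), np.int32(14), np.int32(98))]
w9 [14, 14, 14, 14, 14, 14, 14, 14, 14, 13, 13, 14, 13, 13, 14, 14, 14, 13, 13, 13, 13, 13, 13, 13, 13, 13, 13] ang 18.42 [483.3   4.2] [453.6  -5.8]
w8 [9, 8, 8, 8, 9, 9, 9, 9, 9, 9, 9, 9, 9, 9, 8, 8, 8] ang -21.68 [484.6  24.1] [442.2  41.3]
```

```bash
python3 -c "from rig import *; print(finish_job())"
```

```text
the job is handed in; nothing more can be done
None
```

I set the cap upright in the holder and handed the job in with the arm still holding the lever. By measurement the mirror is turned about 40.1°, against a worked-out 40.0–40.5°, but I had no view through the bench camera to confirm the pearl is centred.

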